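# Clear the reject off the chest, free its lid if caught, hold it open

## Robot

A 6-joint arm with a two-finger parallel gripper is mounted at the origin on the work surface. World frame = base frame: x ahead of the robot, y to its left, z up, the work surface at z = 0. Lengths are in m, angles in rad, forces in N, time in s.
With the tool pointing down it reaches from about 0.35 to 0.775 m from the base axis. Payload 7.3 kg.
Tool frame: the origin (TCP) lies at the very end of the fingers, on their centre line; the grasp point (between the pads) lies 19 mm behind it; z points along the fingers, y is the line along which they close (so a half turn about z gives the same grasp; the last joint's range is limited). The gripper opens to 92 mm and grips with 3 to 60 N. Pads are 19 mm wide; open, the fingers measure 130 mm over their backs; the gripper's body (75 mm by 190 mm) begins 47 mm behind the grasp point.
Start: joints at [-1.436, 0.342, 1.524, -0, 1.275, -0.146], TCP at [0.146, -0.504, 0.227] pointing down, gripper open.
Joint ranges: [-2.53, 2.53], [-0.77, 2.02], [0.04, 2.7], [-1, 4.14], [0.28, 2.66], [-3.11, 3.11]. Speed limits (rad/s): [2.57, 2.57, 3.14, 3.14, 3.14, 3.14].

## Interface

Orientations are given as [roll, pitch, yaw] about the fixed x, y, z axes, in that order (R = Rz(yaw) Ry(pitch) Rx(roll)).
In Python, from cell import * gives the robot as it stands.
- The arm moves only by the tool step_arm, never from a script. Its argument "commands" is a list of rows, each a list of 7 numbers: the opening, from 0 (shut) to 1 (fully open), then the shift along the world's x, y, z in cm, then the turn, a rotation vector about the world's x, y, z in rad. A call has 1 to 5 rows; each row is the pose to reach, as a shift and turn from the pose commanded when the call began; what a row does not reach only later rows make up. A row lasts 1/12 s, in which the tool goes at most 41.7 mm and 7.16 degrees, less where a joint would pass 70% of its speed; a pose out of reach is approached as far as the arm can. A call with a gripper value outside its range is refused whole. The fingers move at their own pace and stop on an object; "grip_force" is the grip in N (left out, the last holds). Time passes only in rows, so rows that repeat a pose let the fingers close. It gives the time, the measured TCP pose, the force, the opening and the grip force at its end, in the units of the state.
- observe(): the state, without advancing time (a new reading comes with each control period).
- read_camera(name): name is "scene" or "top" or "wrist"; returns the picture (480x640x3 uint8, red, green, blue); there is no depth.
- camera_model(name): a dict with "vfov" (degrees; the focal length in pixels is half the picture's height over the tangent of half this angle, whatever the lens; pixels are square), "cx", "cy" (the principal point, pixels), "world_to_cam" (4x4, takes a point from world to camera coordinates). Camera axes: x right, y up, looking along -z (the intrinsics and any distortion apply to the point x, -y, -z); pixel columns grow to the right and rows downward; lengths in m; the calibration is good to about 2 mm. A picture is of the moment at which its call begins: read the wrist's pose just before it. camera_model takes no time and is no camera call; for the wrist camera it gives the pose at the moment of the call.
- hand_in(): hands the job in; it is judged then, once.
The state is a dict: "time": time; "qpos": joint angles; "qvel": joint speeds; "joint_efforts": joint torques, N m; "tool_pos": TCP position; "tool_rot": TCP orientation; "contact_force": force on the tool from outside, world axes, zero at the start; "torque": the same for the moment, N m; "opening": finger opening in m; "grip_force": force on a finger pad.
Only numpy, scipy, OpenCV 4.12 (cv2) and the standard library are available. Lean on these libraries where they do the work, as an engineer would, in place of code of your own. Each camera call takes 0.05 s, during which the arm holds its last target. There are 200 camera calls.

## Task

The split drawer knob lying on the lid of the wooden hardware chest is a reject: drop it into the slatted crate. Then, before touching the sliding catch, tug the lid's bar handle gently upward to learn whether the lid is caught; if it is, slide the catch all the way back towards the hinges, never forcing the caught lid. Lift the lid by its handle to about 45 degrees and finish while still holding it there (do not let go), leaving everything else on the bench in its place.

Things in the scene. Friction and masses are not known exactly. Their poses are not given: they have to be found in the camera images.
- split_knob: The reject: a turned light-wood drawer knob with a dark split across its top, standing on its foot on the chest's lid between handle and hinges. 38 mm tall; foot 28 mm wide, head 33 mm wide (straight-sided between 18 and 33 mm above the foot). Origin at the centre of the foot, z up along its axis. 35 g.
- crate: Slatted plywood reject crate, 180 x 150 mm, 75 mm tall, walls 6 mm, open on top, fixed to the bench, either to the left or to the right of the chest (the grey plain-walled tray on the other side is for good knobs). Origin at the centre of its underside; x along the 180 mm side, z up. A bit of scrap lies in it.
- chest: Dark wooden hardware chest, 190 mm (x) by 280 mm (y), 100 mm tall without the lid, fixed to the bench. Origin at the centre of its underside, z up; its hinges are along the -x side (towards the robot), its front is the +x side, turned by up to 0.25 rad from the world's x.
- lid: The chest's flat dark wooden lid, 202 x 292 x 12 mm, its top 112 mm above the bench when shut. Origin on its hinge line, mid-width, on the chest's -x top edge, 100 mm above the bench. x from hinge to free edge, y along the hinge, z out of its top; the frame turns with the lid (opening angle = tilt of z, up to 1.9 rad). Handle bar at (150, 50, 46) mm, catch knob at (135, -75, 36) mm when not slid.
- lid_handle (a point): Middle of the lid's handle: round dark steel bar 12 mm thick along the lid's y, 90 mm between its posts, centreline 34 mm above the lid's top. Axes as the lid's. The lid (0.5 kg, some 3.5 N at the bar) falls shut when let go. Caught, it rises only about 4 mm here and then stops hard; not caught, it rises freely. This cannot be seen: the catch looks the same, its tongue hidden inside.
- catch (a joint): How far the sliding catch is slid back towards the hinges, m: starts between 0 and 0.003, stop at 0.025; from 0.015 on the lid is free. It stays where it is left; about 2 N slides it, best with the lid let down.
- catch_knob (a point): Middle of the catch's grip: an upright steel block 12 mm wide (y), 14 mm long (x), standing up to 35 mm above the lid's top on a small steel plate; this point is 24 mm above the lid's top. x from hinge to free edge: the catch slides towards -x. On the lid near its free edge, 125 mm to the -y side of the handle.
- good_knob0: Good drawer knob in the grey tray, like the split one but whole; leave alone.
- good_knob1: Second good drawer knob in the grey tray; leave alone.
- scrap_leg: Bit of dark wood 90 x 16 x 16 mm, lying in the crate along its -y side.
- wax_tin: Wax tin, 64 mm wide, 50 mm tall, standing on the bench left of the chest; origin at the centre of its foot; leave alone.
- varnish_jar: Amber varnish jar, 66 mm wide, 100 mm tall, standing beyond the chest; origin at the centre of its foot; leave alone.
- sanding_block: Cork sanding block 100 x 60 x 28 mm on the bench right of the chest; leave alone.
- screwdriver: Screwdriver lying on the bench beyond the chest, to its left; leave alone.
- offcut: Light wood offcut 120 x 50 x 20 mm lying beyond the chest; leave alone.
Mind the look-alikes: they are no part of the job. What is shaped like the split_knob but turquoise or yellow is not meant.

How it is judged:
On the way, in this order (a step that is already met when the one before it is completed fails the run):
1. the split knob is in the slatted crate, let go (x of split_knob in the frame of crate between -0.085 and 0.085 m and y of split_knob in the frame of crate between -0.07 and 0.07 m and z of split_knob in the frame of crate below 0.072 m and contact force between the fingers and split_knob below 0.1 N), for 0.2 s.
2. the lid is tugged upward by its handle while the catch has not been touched (angle between lid's own z axis and vertical above 0.01 rad and value of joint catch below 0.007 m and contact force between the fingers and lid above 0.3 N), for 0.1 s.
3. the lid is lifted to about 45 degrees (angle between lid's own z axis and vertical above 0.6 rad and contact force between the fingers and lid above 1 N), for 0.2 s.
At the end, for the whole second after the job is handed in: The split knob lies at rest in the slatted crate, below its rim; the chest's lid stands still between 0.6 and 1.0 rad (34 to 57 degrees) open, held up by the fingers (over 1 N of contact); the robot finishes holding it (all of step 1 and all of step 3 and linear speed of split_knob below 0.05 m/s and angle between lid's own z axis and vertical below 1 rad and angular speed of lid below 0.05 rad/s); the arm keeps its last pose, push and grip.
It fails at once if the caught lid is forced: over 60 N on the catch's tongue (contact force between tongue and anything else above 60 N).
It fails at once if something else on the bench is shoved over 40 mm from its place (distance of any of good_knob0, good_knob1, wax_tin, varnish_jar, sanding_block, screwdriver, offcut from where it was at the start of the episode above 0.04 m).
It fails at once if a jar, tin or good knob is tipped over (angle between any of wax_tin, varnish_jar, good_knob0, good_knob1's own z axis and vertical above 0.6 rad).
It also fails if it takes over 72 s, if anything falls off the work surface, if the arm or the gripper's body presses on something with over 40 N, if the wrist force passes 120 N, or if a joint passes its speed limit or range.

## Working session

There is one attempt and no reset: what is moved stays moved. The work goes in short steps, Python scripts to look and compute and a tool call to move; the robot and the scene stay as the last step left them, time stands still between calls to the robot, and variables do not carry over. Pictures are saved under pics/ and viewed, at most 10 in all, crops included, and the job is handed in when it is done.

Besides the shell and the picture viewer there is one more tool, called after ">>>" as name(argument=value, ...) on one line, values as JSON. step_arm: Moves the arm, as the interface text tells. Its arguments: {"type":"object","properties":{"commands":{"type":"array"},"grip_force":{"type":"number"}},"required":["commands"]}

```bash
mkdir -p pics; ls
python3 - <<'E'
from cell import *
import cv2
for n in ("top","scene"):
    im=read_camera(n); cv2.imwrite(f"pics/{n}0.png",im[:,:,::-1]); m=camera_model(n); print(n,m)
s=observe(); print(s)
E
```

```text
pics
top {'vfov': 55.955419389004234, 'cx': 317.49512765833555, 'cy': 239.8214492332956, 'world_to_cam': array([[-0.0213765 , -0.99933543, -0.02952525,  0.02386449],
       [ 0.9891296 , -0.02543716,  0.14482949, -0.57784857],
       [-0.14548428, -0.02610835,  0.98901602, -0.98321424],
       [ 0.        ,  0.        ,  0.        ,  1.        ]])}
scene {'vfov': 53.171848675480916, 'cx': 316.17187820427046, 'cy': 243.93294671949405, 'world_to_cam': array([[ 8.41042099e-01,  5.40968446e-01, -1.15262364e-03,
        -4.88674895e-01],
       [-3.93964915e-01,  6.13953500e-01,  6.83997621e-01,
         1.54274898e-01],
       [ 3.70728787e-01, -5.74816701e-01,  7.29483328e-01,
        -1.37789965e+00],
       [ 0.00000000e+00,  0.00000000e+00,  0.00000000e+00,
         1.00000000e+00]])}
{'time': 0.1, 'qpos': array([-1.43600523e+00,  3.42617821e-01,  1.52493944e+00, -1.97596205e-05,
        1.27539778e+00, -1.46022112e-01]), 'qvel': array([-0.00158741, -0.00090281, -0.00247828, -0.00081854,  0.00032521,
        0.0006061 ]), 'joint_efforts': array([ 1.77812974e-03, -4.32003558e+01, -2.44694853e+01,  7.19103031e-02,
        5.26375172e-02, -4.35712275e-05]), 'tool_pos': array([ 0.14545082, -0.50406194,  0.22612648]), 'tool_rot': array([-3.14024201e+00, -1.79538271e-04,  2.80818856e-01]), 'contact_force': array([-0.63242258,  0.01167663, -0.64283858]), 'torque': array([ 0.01370336, -0.01043349, -0.00937575]), 'grip_force': 0.0, 'opening': 0.09165835441930666}
```

View pics/top0.png

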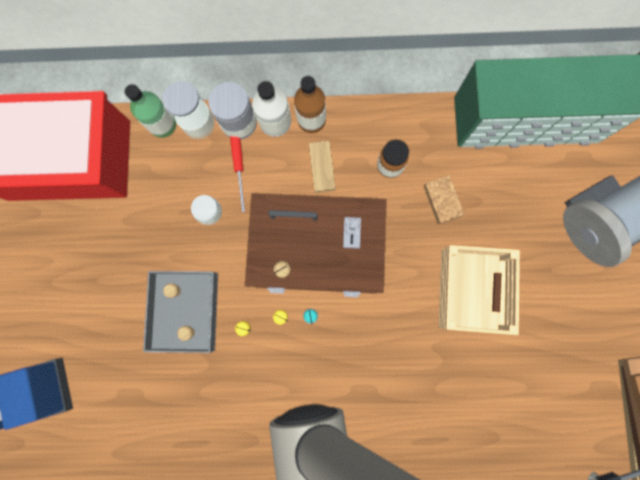

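View pics/scene0.png

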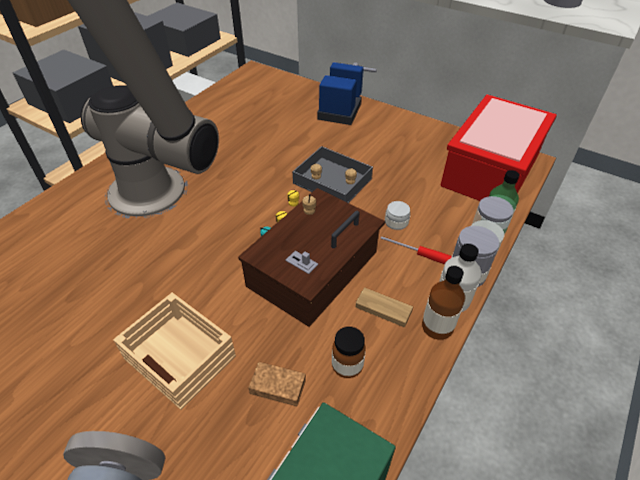

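The top view shows the lid at about (316,243), with the handle at (293,215), the catch at (352,237) and a wooden knob on the lid at (282,269). The slatted crate is at (483,290). There are yellow and turquoise decoys at (243,328), (280,317) and (311,316), and good knobs in the grey tray at (171,290) and (185,333). The only light-wood knob on the lid is the one at (282,269); I'll confirm it with a crop.

```bash
cat > h.py <<'E'
from cell import *
import numpy as np, cv2
def ray(n,px,m=None):
    m=m or camera_model(n); f=240/np.tan(np.radians(m['vfov'])/2)
    d=np.array([(px[0]-m['cx'])/f,-(px[1]-m['cy'])/f,-1.]); W=m['world_to_cam']; R=W[:3,:3]
    return -R.T@W[:3,3], R.T@d
def onz(n,px,z,m=None):
    o,d=ray(n,px,m); return o+d*(z-o[2])/d[2]
def proj(n,p,m=None):
    m=m or camera_model(n); f=240/np.tan(np.radians(m['vfov'])/2)
    c=m['world_to_cam'][:3,:3]@p+m['world_to_cam'][:3,3]
    return np.array([m['cx']-f*c[0]/c[2], m['cy']+f*c[1]/c[2]])
def two(a,pa,b,pb):
    o1,d1=ray(a,pa);o2,d2=ray(b,pb);A=np.array([d1,-d2]).T
    t=np.linalg.lstsq(A,o2-o1,rcond=None)[0];p,q=o1+t[0]*d1,o2+t[1]*d2
    return (p+q)/2,np.linalg.norm(p-q)
E
python3 - <<'E'
from h import *
np.set_printoptions(precision=4,suppress=True)
im=cv2.imread('pics/top0.png'); hsv=cv2.cvtColor(im,cv2.COLOR_BGR2HSV)
# lid: dark brown
g=im.max(2); m=((g<95)).astype(np.uint8)*255
roi=np.zeros_like(m); roi[180:305,235:400]=1; m=m*roi
m=cv2.morphologyEx(m,cv2.MORPH_CLOSE,np.ones((25,25))); m=cv2.morphologyEx(m,cv2.MORPH_OPEN,np.ones((9,9)))
c=max(cv2.findContours(m,0,2)[0],key=cv2.contourArea); r=cv2.minAreaRect(c);b=cv2.boxPoints(r); print(r)
P=np.array([onz('top',p,.112) for p in b]); print(b,P, np.linalg.norm(P-np.roll(P,-1,0),axis=1))
# wood knob on lid
k=((g>110)&(hsv[:,:,1]>60)).astype(np.uint8); rr=np.zeros_like(k); rr[255:286,268:298]=1; k*=rr
c=max(cv2.findContours(k,0,2)[0],key=cv2.contourArea); print('knob',cv2.minEnclosingCircle(c), onz('top',cv2.minEnclosingCircle(c)[0],.14))
for nm,p,z in (('handle',(293,215),.146),('catch',(352,238),.14)): print(nm,onz('top',p,z))
# crate
for p in ((450,246),(520,248),(519,334),(446,331)): print('crate',onz('top',p,.075))
S=cv2.imread('pics/scene0.png')
A=cv2.resize(im[185:300,240:395],None,fx=4,fy=4,interpolation=2); B=cv2.resize(S[190:330,235:390],None,fx=3,fy=3.,interpolation=2)
o=np.zeros((460,620+0,3),np.uint8); o[:A.shape[0]]=A[:460]; cv2.imwrite('pics/c1.png',o)
cv2.imwrite('pics/c2.png',cv2.resize(S[180:330,230:400],None,fx=4,fy=4,interpolation=2))
E
```

```text
Traceback (most recent call last):
ValueError: max() iterable argument is empty
```

Run:
```python
from h import *
np.set_printoptions(precision=4,suppress=True)
im=cv2.imread('pics/top0.png'); hsv=cv2.cvtColor(im,cv2.COLOR_BGR2HSV)
g=im.max(2); print(im.shape,g[250,260],g[225,300],g[243,225],g[269,282],g[280,330])
m=(g<115).astype(np.uint8)
m[:180]=0;m[305:]=0;m[:,:235]=0;m[:,400:]=0
m=cv2.morphologyEx(m,cv2.MORPH_CLOSE,np.ones((5,5),np.uint8))
c=cv2.convexHull(max(cv2.findContours(m,cv2.RETR_EXTERNAL,cv2.CHAIN_APPROX_NONE)[0],key=cv2.contourArea)); r=cv2.minAreaRect(c);b=cv2.boxPoints(r); print(r)
P=np.array([onz('top',p,.112) for p in b]); print(b,P, np.linalg.norm(P-np.roll(P,-1,0),axis=1))
k=((g>125)).astype(np.uint8); rr=np.zeros_like(k); rr[255:286,268:298]=1; k*=rr
c=max(cv2.findContours(k,cv2.RETR_EXTERNAL,cv2.CHAIN_APPROX_NONE)[0],key=cv2.contourArea); print('knob',cv2.minEnclosingCircle(c), onz('top',cv2.minEnclosingCircle(c)[0],.14))
for nm,p,z in (('handle',(293,215),.146),('catch',(352,238),.14)): print(nm,onz('top',p,z))
for p in ((450,246),(520,248),(519,334),(446,331)): print('crate',onz('top',p,.075))
S=cv2.imread('pics/scene0.png')
cv2.imwrite('pics/c1.png',cv2.resize(im[185:300,240:395],None,fx=4,fy=4,interpolation=2))
cv2.imwrite('pics/c2.png',cv2.resize(S[180:330,230:400],None,fx=4,fy=4,interpolation=2))
```

```text
(480, 640, 3) 118 124 201 193 123
((336.5149841308594, 265.12811279296875), (94.3084487915039, 26.63642692565918), 11.768288612365723)
[[287.6356 268.5491]
 [293.0682 242.4725]
 [385.3943 261.7072]
 [379.9617 287.7837]] [[ 0.5087  0.0724  0.112 ]
 [ 0.5637  0.0602  0.112 ]
 [ 0.5181 -0.1325  0.112 ]
 [ 0.4642 -0.119   0.112 ]] [0.0563 0.1981 0.0556 0.1965]
knob ((282.75, 270.75), 11.096270561218262) [0.5021 0.0798 0.14  ]
handle [0.6159 0.0568 0.146 ]
catch [ 0.5658 -0.0631  0.14  ]
crate [ 0.5525 -0.2784  0.075 ]
crate [ 0.5443 -0.4282  0.075 ]
crate [ 0.3622 -0.4105  0.075 ]
crate [ 0.3715 -0.2585  0.075 ]
```

View pics/c1.png

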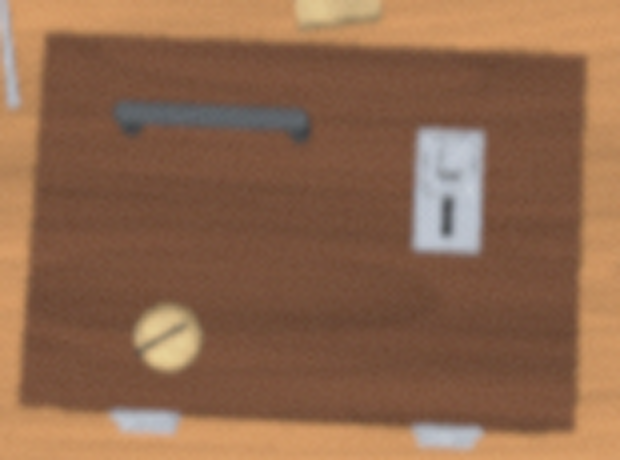

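View pics/c2.png

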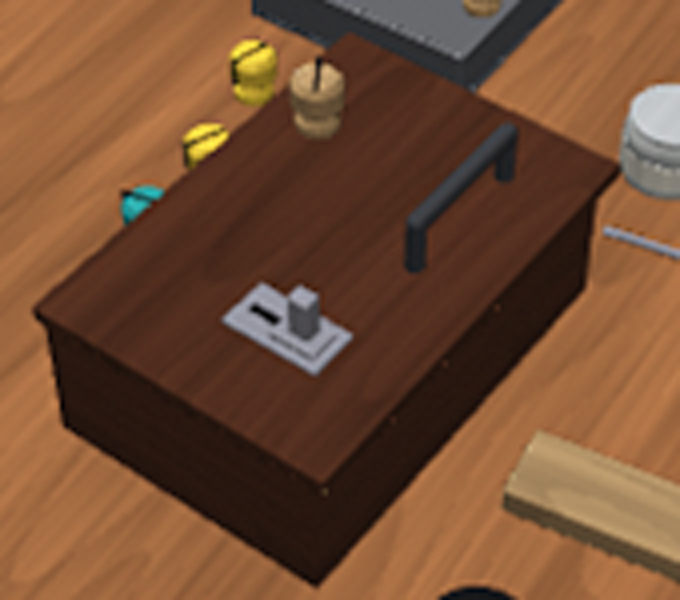

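The crops confirm it: the knob at top px (282,269), scene px (310,200), is light wood with a dark split and stands on the lid. The others are yellow or turquoise, or are in the tray. The catch grip's top is at about (306,254) in the scene view, and the bar's middle is at (292.6,213.8) in the top view and (345.5,224) in the scene view.

Run:
```python
from h import *
np.set_printoptions(precision=4,suppress=True)
t=lambda x,y:(x/4+240-.4,y/4+185-.4); s=lambda x,y:(x/4+230-.4,y/4+180-.4)
P=np.array([onz('top',t(*p),.112) for p in ((46,34),(586,56),(575,431),(22,404))]); print(P,np.linalg.norm(P-np.roll(P,-1,0),axis=1))
u=(P[0]+P[1]-P[2]-P[3])[:2]; v=(P[0]+P[3]-P[1]-P[2])[:2]; print('yaw',np.arctan2(u[1],u[0]),np.arctan2(-v[0],v[1]), 'ctr',P.mean(0))
Q=np.array([onz('scene',s(*p),.112) for p in ((617,170),(322,488),(37,312),(352,37))]); print(Q,Q.mean(0));u=(Q[0]+Q[1]-Q[2]-Q[3])[:2]; v=(Q[0]+Q[3]-Q[1]-Q[2])[:2]; print('yaw',np.arctan2(u[1],u[0]),np.arctan2(-v[0],v[1]))
print('handle',two('top',t(210.5,114),'scene',s(464,176)),'hscene',onz('scene',s(464,176),.146), 'htop',onz('top',t(210.5,114),.150))
print('bar ends',onz('top',t(115,110),.15),onz('top',t(306,118),.15))
print('catch',two('top',t(453,150),'scene',s(305,297)),onz('scene',s(305,297),.147))
print('knob',two('top',t(167,338),'scene',s(320,80)),onz('scene',s(320,80),.150),onz('top',t(167,338),.148))
for p in ((448,246),(520,248),(519,334),(446,331)): print('crate',onz('top',p,.075))
for p in ((173,294),(234,350),(183,403),(115,345)): print('crateS',onz('scene',p,.075))
```

```text
[[ 0.6735  0.1494  0.112 ]
 [ 0.6531 -0.1398  0.112 ]
 [ 0.4546 -0.1256  0.112 ]
 [ 0.4751  0.1621  0.112 ]] [0.29   0.199  0.2884 0.1988]
yaw -0.06764572886007092 -0.07069104047411814 ctr [0.5641 0.0115 0.112 ]
[[ 0.6784  0.1428  0.112 ]
 [ 0.6587 -0.1433  0.112 ]
 [ 0.4622 -0.1283  0.112 ]
 [ 0.4826  0.1599  0.112 ]] [0.5705 0.0078 0.112 ]
yaw -0.0814897667225603 -0.06974880055190577
handle (array([0.6208, 0.059 , 0.1454]), np.float64(0.0017245246364176203)) hscene [0.6216 0.0592 0.146 ] htop [0.6191 0.0581 0.15  ]
bar ends [0.6226 0.1072 0.15  ] [0.6157 0.0091 0.15  ]
catch (array([ 0.5976, -0.0656,  0.1469]), np.float64(9.238393601139194e-05)) [ 0.5976 -0.0657  0.147 ]
knob (array([0.5067, 0.0835, 0.1439]), np.float64(0.004000126137003385)) [0.5119 0.0794 0.15  ] [0.5049 0.0818 0.148 ]
crate [ 0.5526 -0.2741  0.075 ]
crate [ 0.5443 -0.4282  0.075 ]
crate [ 0.3622 -0.4105  0.075 ]
crate [ 0.3715 -0.2585  0.075 ]
crateS [ 0.3849 -0.2629  0.075 ]
crateS [ 0.5823 -0.2983  0.075 ]
crateS [ 0.5744 -0.4319  0.075 ]
crateS [ 0.3781 -0.4162  0.075 ]
```

>>> step_arm(commands=[[1,2.1,3.4,0,0,0,0.08],[1,4.2,6.8,0,0,0,0.16],[1,6.3,10.2,0,0,0,0.24],[1,8.4,13.6,0,0,0,0.32],[1,10.5,17,0,0,0,0.4]], grip_force=15)

```text
time: 0.52
tool_pos: [0.2509, -0.3326, 0.2264]
tool_rot: [-3.141, -0.0, 0.684]
contact_force: [0.6, 0.2, 0.0]
opening: 0.092
grip_force: 0.0
```

>>> step_arm(commands=[[1,2.1,3.4,0,0,0,0.08],[1,4.2,6.8,0,0,0,0.16],[1,6.3,10.2,0,0,0,0.24],[1,8.4,13.6,0,0,0,0.32],[1,10.5,17,0,0,0,0.4]])

```text
time: 0.93
tool_pos: [0.3559, -0.1626, 0.2267]
tool_rot: [3.141, 0.0, 1.084]
contact_force: [0.8, -0.8, -0.5]
opening: 0.0918
grip_force: 0.0
```

>>> step_arm(commands=[[1,2.1,3.4,0,0,0,0.08],[1,4.2,6.8,0,0,0,0.16],[1,6.3,10.2,0,0,0,0.24],[1,8.4,13.6,0,0,0,0.32],[1,10.5,17,0,0,0,0.42]])

```text
time: 1.35
tool_pos: [0.461, 0.0076, 0.2266]
tool_rot: [-3.141, 0.0, 1.505]
contact_force: [1.2, -1.2, 0.8]
opening: 0.0918
grip_force: 0.0
```

>>> step_arm(commands=[[1,2,3,0,0,0,0],[1,3.5,5.5,0,0,0,0],[1,4.7,7.3,0,0,0,0],[1,4.7,7.3,0,0,0,0],[1,4.7,7.3,0,0,0,0]])

```text
time: 1.77
tool_pos: [0.5073, 0.0793, 0.226]
tool_rot: [-3.14, 0.0, 1.503]
contact_force: [0.5, -1.2, -0.4]
opening: 0.0917
grip_force: 0.0
```

Run:
```python
from h import *
np.set_printoptions(precision=4,suppress=True)
m=camera_model('wrist'); im=read_camera('wrist')[:,:,::-1].copy(); print(m, observe()['tool_pos'])
import pickle; pickle.dump(m,open('w1.pkl','wb'))
cv2.imwrite('pics/w1.png',im)
```

```text
{'vfov': 58.94780561236354, 'cx': 319.07569028249253, 'cy': 241.93179854354676, 'world_to_cam': array([[ 0.9977, -0.0683, -0.0025, -0.5   ],
       [ 0.0654,  0.964 , -0.2576, -0.0775],
       [ 0.02  ,  0.2568,  0.9663, -0.4194],
       [ 0.    ,  0.    ,  0.    ,  1.    ]])} [0.507  0.0784 0.2262]
```

View pics/w1.png

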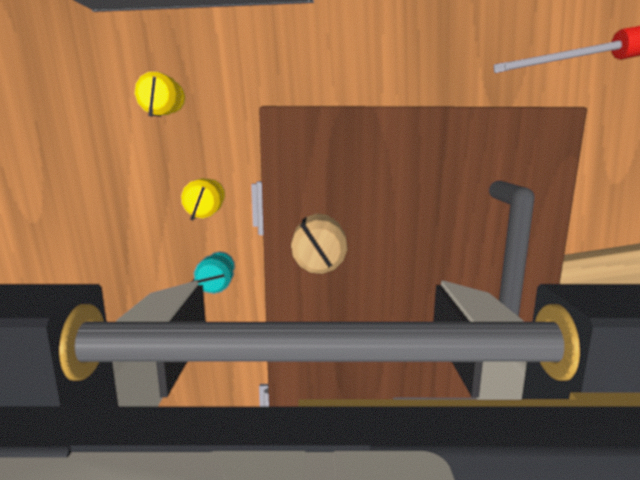

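The wrist view shows the split knob's head at (319,244), midway between the fingers, and the handle's +y end at (520,195).

Run:
```python
from h import *
import pickle
np.set_printoptions(precision=4,suppress=True)
m=pickle.load(open('w1.pkl','rb'))
im=cv2.imread('pics/w1.png');g=im.max(2).copy();k=(g>150).astype(np.uint8);k[:200]=0;k[285:]=0;k[:,:285]=0;k[:,355:]=0
k=cv2.morphologyEx(k,cv2.MORPH_CLOSE,np.ones((9,9),np.uint8))
c=max(cv2.findContours(k,cv2.RETR_EXTERNAL,cv2.CHAIN_APPROX_NONE)[0],key=cv2.contourArea); e=cv2.minEnclosingCircle(c);print(e,onz('wrist',e[0],.145,m))
print('bar',onz('wrist',(522,210),.146,m),onz('wrist',(515,290),.146,m))
print('lidcorners',onz('wrist',(261,107),.112,m),onz('wrist',(585,108),.112,m))
```

```text
((318.1419677734375, 246.0802459716797), 27.621923446655273) [0.5066 0.0822 0.145 ]
bar [0.6237 0.0959 0.146 ] [0.6222 0.0474 0.146 ]
lidcorners [0.4771 0.1635 0.112 ] [0.6745 0.1494 0.112 ]
```

>>> step_arm(commands=[[1,0,0.2,-3,0,0,0],[1,0,0.2,-6,0,0,0],[1,0,0.2,-9,0,0,0],[1,0,0.2,-10.6,0,0,0],[1,0,0.2,-10.6,0,0,0]])

```text
time: 2.23
tool_pos: [0.5045, 0.0792, 0.1175]
tool_rot: [-3.134, 0.001, 1.499]
contact_force: [-0.4, 0.4, -0.9]
opening: 0.092
grip_force: 0.0
```

>>> step_arm(commands=[[0.2,0,0,0,0,0,0],[0.2,0,0,0,0,0,0],[0.2,0,0,0,0,0,0],[0.2,0,0,0,0,0,0],[0.2,0,0,0,0,0,0]], grip_force=15)

```text
time: 2.65
tool_pos: [0.508, 0.0805, 0.1218]
tool_rot: [3.14, -0.0, 1.501]
contact_force: [0.1, 0.3, 0.3]
opening: 0.0632
grip_force: 0.0
```

>>> step_arm(commands=[[0.2,0,0,0,0,0,0],[0.2,0,0,0,0,0,0]])

```text
time: 2.82
tool_pos: [0.5076, 0.0806, 0.1211]
tool_rot: [3.141, -0.0, 1.501]
contact_force: [0.1, 0.1, -0.7]
opening: 0.0502
grip_force: 0.0
```

>>> step_arm(commands=[[0.2,0,0,0,0,0,0],[0.2,0,0,0,0,0,0],[0.2,0,0,0,0,0,0],[0.2,0,0,0,0,0,0],[0.2,0,0,0,0,0,0]])

```text
time: 3.23
tool_pos: [0.5075, 0.0806, 0.1207]
tool_rot: [-3.142, 0.0, 1.501]
contact_force: [-0.4, 0.1, -0.5]
opening: 0.0319
grip_force: 15.0
```

>>> step_arm(commands=[[0.2,0,0,1,0,0,0],[0.2,0,0,3,0,0,0],[0.2,0,0,6,0,0,0],[0.2,0,0,9,0,0,0],[0.2,0,0,10,0,0,0]])

```text
time: 3.65
tool_pos: [0.5093, 0.0806, 0.2257]
tool_rot: [3.134, -0.001, 1.501]
contact_force: [0.5, 0.7, 1.2]
opening: 0.032
grip_force: 15.0
```

>>> step_arm(commands=[[0.2,-0.3,-3,0,0,0,0],[0.2,-0.7,-7,0,0,0,0],[0.2,-1,-11,0,0,0,0],[0.2,-1.4,-15,0,0,0,0],[0.2,-1.8,-19,0,0,0,0]])

```text
time: 4.07
tool_pos: [0.4889, -0.111, 0.221]
tool_rot: [3.141, 0.0, 1.502]
contact_force: [0.8, -0.7, -0.7]
opening: 0.0319
grip_force: 15.0
```

>>> step_arm(commands=[[0.2,-0.4,-4,0,0,0,0],[0.2,-0.8,-8,0,0,0,0],[0.2,-1.2,-12,0,0,0,0],[0.2,-1.6,-16,0,0,0,0],[0.2,-2,-20,0,0,0,0]])

```text
time: 4.48
tool_pos: [0.4688, -0.3113, 0.2209]
tool_rot: [3.142, -0.0, 1.501]
contact_force: [2.2, -0.8, 0.5]
opening: 0.0322
grip_force: 15.0
```

>>> step_arm(commands=[[0.2,-0.2,-2,-1,0,0,0],[0.2,-0.3,-3.3,-4,0,0,0],[0.2,-0.3,-3.3,-8,0,0,0],[0.2,-0.3,-3.3,-10,0,0,0],[0.2,-0.3,-3.3,-10,0,0,0]])

```text
time: 4.9
tool_pos: [0.4638, -0.3406, 0.1157]
tool_rot: [-3.134, -0.007, 1.5]
contact_force: [-0.2, 0.6, -1.3]
opening: 0.0323
grip_force: 15.0
```

Run:
```python
from h import *
a=read_camera('top')[200:400,380:580,::-1]; b=read_camera('scene')[240:440,80:280,::-1]
print(observe()['tool_pos'])
cv2.imwrite('pics/d1.png',cv2.resize(np.hstack([a,b]),None,fx=2,fy=2,interpolation=2))
```

```text
[ 0.46650553 -0.34242671  0.12091251]
```

View pics/d1.png

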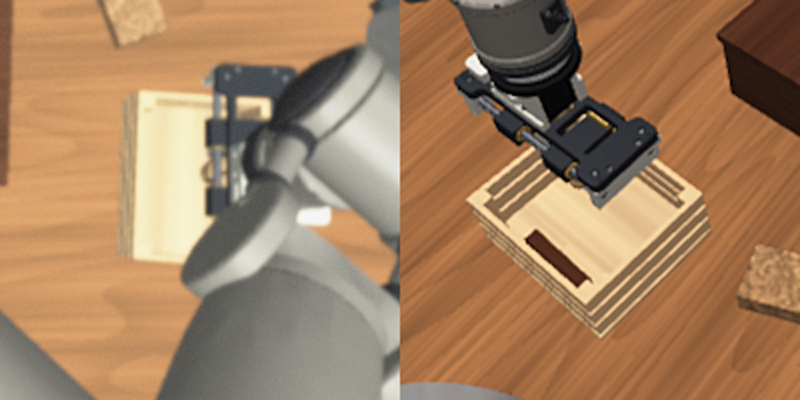

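The hand is over the crate, well clear of the scrap, so I'll lower it and release.

>>> step_arm(commands=[[0.2,0,0,-3,0,0,0],[0.2,0,0,-6,0,0,0],[0.2,0,0,-8.5,0,0,0],[0.2,0,0,-8.5,0,0,0],[0.2,0,0,-8.5,0,0,0]])

```text
time: 5.42
tool_pos: [0.4672, -0.3428, 0.0371]
tool_rot: [3.141, 0.001, 1.501]
contact_force: [0.1, -0.4, 0.6]
opening: 0.0322
grip_force: 15.0
```

>>> step_arm(commands=[[0.6,0,0,0,0,0,0],[0.6,0,0,0,0,0,0],[0.6,0,0,0,0,0,0],[0.6,0,0,0,0,0,0],[0.6,0,0,0,0,0,0]])

```text
time: 5.83
tool_pos: [0.4669, -0.3428, 0.0367]
tool_rot: [3.14, 0.001, 1.501]
contact_force: [0.4, -0.5, 0.1]
opening: 0.0543
grip_force: 0.0
```

>>> step_arm(commands=[[0.6,0,0,3,0,0,0],[0.6,0,0,7,0,0,0],[0.6,0,0,11,0,0,0],[0.6,0,0,15,0,0,0],[0.6,0,0,19,0,0,0]])

```text
time: 6.25
tool_pos: [0.4662, -0.3422, 0.2281]
tool_rot: [3.141, 0.0, 1.501]
contact_force: [0.8, -0.7, -0.3]
opening: 0.0554
grip_force: 0.0
```

>>> step_arm(commands=[[0.6,1,4,0,0,0,0],[0.6,2,8,0,0,0,0],[0.6,3,12,0,0,0,0],[0.6,4,16,0,0,0,0],[0.6,5,20,0,0,0,0]])

```text
time: 6.67
tool_pos: [0.5165, -0.1407, 0.2263]
tool_rot: [3.141, 0.0, 1.5]
contact_force: [1.4, -0.5, -1.0]
opening: 0.0548
grip_force: 0.0
```

>>> step_arm(commands=[[0.6,2,4,0,0,0,0],[0.6,4,8,0,0,0,0],[0.6,6,12,0,0,0,0],[0.6,8,16,0,0,0,0],[0.6,10,20,0,0,0,0]])

```text
time: 7.08
tool_pos: [0.6101, 0.0459, 0.2262]
tool_rot: [3.141, 0.0, 1.501]
contact_force: [0.2, -1.0, -0.0]
opening: 0.055
grip_force: 0.0
```

Run:
```python
from h import *
import pickle
s=observe(); print(s['tool_pos'],s['tool_rot'])
m=camera_model('wrist'); w=read_camera('wrist')[:,:,::-1].copy(); pickle.dump(m,open('w2.pkl','wb')); cv2.imwrite('pics/w2.png',w)
a=read_camera('top')[180:360,380:560,::-1]; b=read_camera('scene')[240:420,80:260,::-1]
cv2.imwrite('pics/d2.png',np.hstack([cv2.resize(np.vstack([a,b]),(240,480),interpolation=2),cv2.resize(w,(560,480))]))
```

```text
[0.61014893 0.04593555 0.2261863 ] [3.14099628e+00 9.10336451e-05 1.50082855e+00]
```

View pics/d2.png

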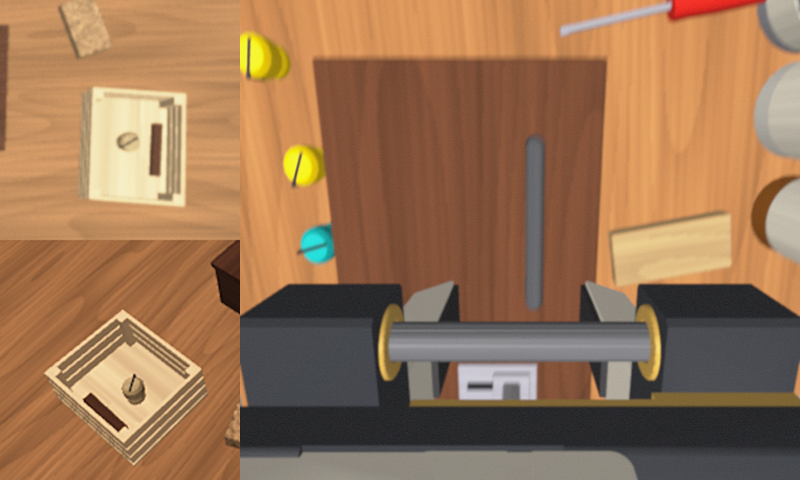

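The knob stands upright in the crate beside the scrap. In the wrist view the bar runs from (337,135) to (335,308), and the catch is at about (315,385).

Run:
```python
from h import *
import pickle
np.set_printoptions(precision=4,suppress=True)
m=pickle.load(open('w2.pkl','rb'))
a,b=onz('wrist',(337.1,140),.146,m),onz('wrist',(334.9,303),.146,m);print(a,b,np.linalg.norm(a-b),np.arctan2((a-b)[1],(a-b)[0])-np.pi/2)
print(observe()['tool_pos'])
```

```text
[0.6243 0.1084 0.146 ] [0.6173 0.0129 0.146 ] 0.09573051867166506 -0.07349854737382966
[0.6102 0.0469 0.2254]
```

>>> step_arm(commands=[[0.6,1.1,1.3,0,0,0,0],[0.6,1.1,1.3,-3,0,0,0],[0.6,1.1,1.3,-6,0,0,0],[0.6,1.1,1.3,-8,0,0,0],[0.6,1.1,1.3,-8,0,0,0]])

```text
time: 7.65
tool_pos: [0.6176, 0.0557, 0.1412]
tool_rot: [-3.133, 0.001, 1.5]
contact_force: [-1.0, -1.1, -0.2]
opening: 0.0553
grip_force: 0.0
```

>>> step_arm(commands=[[0.6,0,0,0,0,0,0]])

```text
time: 7.73
tool_pos: [0.6201, 0.0559, 0.1455]
tool_rot: [-3.14, 0.0, 1.5]
contact_force: [0.2, -0.4, 0.1]
opening: 0.055
grip_force: 0.0
```

>>> step_arm(commands=[[0.6,0.1,0.3,-1,0,0,0],[0.6,0.1,0.3,-1.8,0,0,0],[0.6,0.1,0.3,-1.8,0,0,0],[0,0.1,0.3,-1.8,0,0,0],[0,0.1,0.3,-1.8,0,0,0]], grip_force=20)

```text
time: 8.15
tool_pos: [0.622, 0.0599, 0.1283]
tool_rot: [3.141, 0.0, 1.501]
contact_force: [0.0, 0.3, 0.2]
opening: 0.046
grip_force: 0.0
```

>>> step_arm(commands=[[0,0,0,0,0,0,0],[0,0,0,0,0,0,0],[0,0,0,0,0,0,0],[0,0,0,0,0,0,0],[0,0,0,0,0,0,0]])

```text
time: 8.57
tool_pos: [0.6213, 0.0599, 0.1278]
tool_rot: [-3.141, 0.0, 1.501]
contact_force: [-13.7, 1.3, 3.3]
opening: 0.0134
grip_force: 6.8
```

>>> step_arm(commands=[[0,0,0,0,0,0,0],[0,0,0,0,0,0,0],[0,0,0,0,0,0,0],[0,0,0,0,0,0,0],[0,0,0,0,0,0,0]])

```text
time: 8.98
tool_pos: [0.6205, 0.06, 0.1278]
tool_rot: [-3.139, 0.0, 1.501]
contact_force: [-4.8, 0.8, 3.4]
opening: 0.0112
grip_force: 20.0
```

>>> step_arm(commands=[[0,-0.05,0,0.05,0,0,0],[0,-0.05,0,0.1,0,0,0],[0,-0.05,0,0.15,0,0,0],[0,-0.05,0,0.2,0,0,0],[0,-0.05,0,0.25,0,0,0]])

```text
time: 9.4
tool_pos: [0.6201, 0.06, 0.1293]
tool_rot: [-3.138, 0.0, 1.501]
contact_force: [-5.3, 0.3, -5.6]
opening: 0.0115
grip_force: 20.0
```

>>> step_arm(commands=[[0,0,0,0.0,0,0,0],[0,0,0,0,0,0,0],[0,0,0,0,0,0,0]])

```text
time: 9.65
tool_pos: [0.62, 0.06, 0.1294]
tool_rot: [-3.138, 0.0, 1.501]
contact_force: [-5.2, 0.5, -5.0]
opening: 0.0115
grip_force: 20.0
```

>>> step_arm(commands=[[0,0,0,0.05,0,0,0],[0,0,0,0.1,0,0,0],[0,0,0,0.1,0,0,0]])

```text
time: 9.9
tool_pos: [0.6197, 0.06, 0.1303]
tool_rot: [-3.138, 0.0, 1.501]
contact_force: [-5.6, 1.1, -6.1]
opening: 0.0111
grip_force: 20.0
```

>>> step_arm(commands=[[0,0,0,0.05,0,0,0],[0,0,0,0.1,0,0,0],[0,0,0,0.1,0,0,0],[0,0,0,0.1,0,0,0]])

```text
time: 10.23
tool_pos: [0.6195, 0.06, 0.1311]
tool_rot: [-3.137, 0.0, 1.501]
contact_force: [-7.3, -0.4, -6.6]
opening: 0.0111
grip_force: 20.0
```

>>> step_arm(commands=[[0,0,0,0.05,0,0,0],[0,0,0,0.1,0,0,0],[0,0,0,0.1,0,0,0],[0,0,0,0.1,0,0,0]])

```text
time: 10.57
tool_pos: [0.6193, 0.0601, 0.1314]
tool_rot: [-3.136, 0.0, 1.501]
contact_force: [-6.4, 0.7, -9.7]
opening: 0.011
grip_force: 20.0
```

>>> step_arm(commands=[[0,0,0,0.05,0,0,0],[0,0,0,0.1,0,0,0],[0,0,0,0.1,0,0,0],[0,0,0,0.1,0,0,0]])

```text
time: 10.9
tool_pos: [0.6192, 0.0601, 0.1318]
tool_rot: [-3.136, 0.0, 1.501]
contact_force: [-5.0, 1.5, -18.4]
opening: 0.0115
grip_force: 20.0
```

The force rose from −6.6 to −18.4 N over about 0.7 mm, after some 3.6 mm of travel, so the lid is caught. I'll let it down and release it.

>>> step_arm(commands=[[0,0.05,0,-0.15,0,0,0],[0,0.05,0,-0.3,0,0,0],[0,0.05,0,-0.45,0,0,0],[0,0.05,0,-0.6,0,0,0],[0,0.05,0,-0.65,0,0,0]])

```text
time: 11.32
tool_pos: [0.6205, 0.06, 0.1278]
tool_rot: [-3.139, 0.0, 1.501]
contact_force: [-9.9, 0.3, -2.6]
opening: 0.0112
grip_force: 20.0
```

>>> step_arm(commands=[[0,0,0,0,0,0,0],[0.6,0,0,0,0,0,0],[0.6,0,0,0,0,0,0],[0.6,0,0,0,0,0,0],[0.6,0,0,0,0,0,0]])

```text
time: 11.73
tool_pos: [0.6233, 0.0597, 0.1293]
tool_rot: [3.137, -0.0, 1.501]
contact_force: [-0.0, -0.0, 1.1]
opening: 0.0332
grip_force: 0.0
```

>>> step_arm(commands=[[0.6,0,0,0,0,0,0],[0.6,0,0,0,0,0,0],[0.6,0,0,1,0,0,0],[0.6,0,0,4,0,0,0],[0.6,0,0,7,0,0,0]])

```text
time: 12.15
tool_pos: [0.621, 0.0599, 0.198]
tool_rot: [-3.139, 0.0, 1.501]
contact_force: [0.5, -0.6, 0.7]
opening: 0.055
grip_force: 0.0
```

>>> step_arm(commands=[[0.6,-1,-4,0,0,0,0],[0.6,-2,-8,0,0,0,0],[0.6,-2.4,-12,0,0,0,0],[0.6,-2.4,-12.4,0,0,0,0],[0.6,-2.4,-12.4,0,0,0,0]])

```text
time: 12.57
tool_pos: [0.5977, -0.0666, 0.1987]
tool_rot: [3.14, 0.0, 1.497]
contact_force: [0.3, 0.4, 0.8]
opening: 0.0552
grip_force: 0.0
```

>>> step_arm(commands=[[0.6,0,0,0,0,0,0]])

```text
time: 12.65
tool_pos: [0.5979, -0.064, 0.1983]
tool_rot: [3.141, -0.0, 1.5]
contact_force: [0.1, -0.4, -0.4]
opening: 0.055
grip_force: 0.0
```

>>> step_arm(commands=[[0.6,-0.1,0,-3,0,0,0],[0.6,-0.1,0,-6,0,0,0],[0.6,-0.1,0,-7.6,0,0,0],[0.6,-0.1,0,-7.6,0,0,0],[0.6,-0.1,0,-7.6,0,0,0]])

```text
time: 13.07
tool_pos: [0.5967, -0.0625, 0.1215]
tool_rot: [-3.14, -0.001, 1.503]
contact_force: [0.1, -1.1, 1.0]
opening: 0.0552
grip_force: 0.0
```

>>> step_arm(commands=[[0,0,0,0,0,0,0],[0,0,0,0,0,0,0],[0,0,0,0,0,0,0],[0,0,0,0,0,0,0],[0,0,0,0,0,0,0]], grip_force=12)

```text
time: 13.48
tool_pos: [0.597, -0.0641, 0.1225]
tool_rot: [3.14, 0.0, 1.501]
contact_force: [0.6, 0.7, -1.0]
opening: 0.0265
grip_force: 0.0
```

>>> step_arm(commands=[[0,0,0,0,0,0,0],[0,0,0,0,0,0,0],[0,0,0,0,0,0,0],[0,0,0,0,0,0,0],[0,0,0,0,0,0,0]])

```text
time: 13.9
tool_pos: [0.5966, -0.0642, 0.1219]
tool_rot: [-3.141, 0.0, 1.501]
contact_force: [-2.0, -0.3, 3.5]
opening: 0.0137
grip_force: 12.0
```

>>> step_arm(commands=[[0,-0.5,0.04,0,0,0,0],[0,-1,0.07,0,0,0,0],[0,-1.5,0.1,0,0,0,0],[0,-2,0.14,0,0,0,0],[0,-2.2,0.15,0,0,0,0]])

```text
time: 14.32
tool_pos: [0.574, -0.0626, 0.1219]
tool_rot: [3.141, 0.0, 1.501]
contact_force: [2.5, -0.4, 1.4]
opening: 0.0138
grip_force: 12.0
```

>>> step_arm(commands=[[0,-0.1,0,0,0,0,0],[0,-0.2,0.01,0,0,0,0],[0,-0.3,0.02,0,0,0,0],[0,-0.4,0.03,0,0,0,0],[0,-0.4,0.03,0,0,0,0]])

```text
time: 14.73
tool_pos: [0.5717, -0.0624, 0.1219]
tool_rot: [3.139, 0.0, 1.501]
contact_force: [5.3, -0.8, 0.5]
opening: 0.0139
grip_force: 12.0
```

The catch slid 25 mm and met its stop. I'll release it, back off and return to the handle.

>>> step_arm(commands=[[0.6,0.05,0,0,0,0,0],[0.6,0.05,0,0,0,0,0],[0.6,0.05,0,0,0,0,0],[0.6,0.05,0,0,0,0,0],[0.6,0.05,0,0,0,0,0]], grip_force=25)

```text
time: 15.15
tool_pos: [0.5708, -0.0622, 0.1214]
tool_rot: [-3.141, -0.0, 1.501]
contact_force: [0.2, -1.0, 0.1]
opening: 0.043
grip_force: 0.0
```

>>> step_arm(commands=[[0.6,0,0,0,0,0,0],[0.6,0,0,0,0,0,0],[0.6,0,0,2,0,0,0],[0.6,0,0,5,0,0,0],[0.6,0,0,7,0,0,0]])

```text
time: 15.57
tool_pos: [0.5714, -0.0624, 0.1936]
tool_rot: [3.141, 0.0, 1.501]
contact_force: [1.1, -1.0, 0.8]
opening: 0.055
grip_force: 0.0
```

>>> step_arm(commands=[[0.6,2,4,0,0,0,0],[0.6,4,7.5,0,0,0,0],[0.6,4.95,11,0,0,0,0],[0.6,4.95,12.2,0,0,0,0],[0.6,4.95,12.2,0,0,0,0]])

```text
time: 15.98
tool_pos: [0.6205, 0.063, 0.1913]
tool_rot: [-3.141, -0.001, 1.505]
contact_force: [-0.8, -0.2, 0.9]
opening: 0.055
grip_force: 0.0
```

>>> step_arm(commands=[[0.6,0,0,0,0,0,0]])

```text
time: 16.07
tool_pos: [0.6203, 0.06, 0.1914]
tool_rot: [-3.141, 0.001, 1.503]
contact_force: [0.6, -0.1, 0.6]
opening: 0.0549
grip_force: 0.0
```

Run:
```python
from h import *
s=observe(); print(s['tool_pos'])
w=read_camera('wrist')[:,:,::-1]
cv2.imwrite('pics/w3.png',cv2.resize(w,(480,360)))
```

```text
[0.6202591  0.06001347 0.19138792]
```

View pics/w3.png

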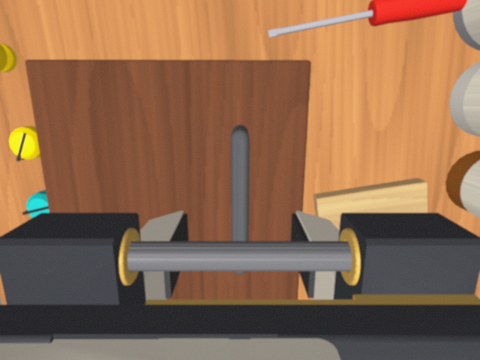

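The bar, at (240,190), is centred between the fingers. I'll lower and grip.

>>> step_arm(commands=[[0.6,0,0,-2.5,0,0,0],[0.6,0,0,-5,0,0,0],[0.6,0,0,-6.4,0,0,0],[0.6,0,0,-6.4,0,0,0],[0.6,0,0,-6.4,0,0,0]])

```text
time: 16.53
tool_pos: [0.6203, 0.0581, 0.1276]
tool_rot: [-3.14, 0.0, 1.499]
contact_force: [0.7, -1.0, -0.1]
opening: 0.0549
grip_force: 0.0
```

>>> step_arm(commands=[[0,0,0,0,0,0,0],[0,0,0,0,0,0,0],[0,0,0,0,0,0,0],[0,0,0,0,0,0,0],[0,0,0,0,0,0,0]])

```text
time: 16.95
tool_pos: [0.6209, 0.0597, 0.1284]
tool_rot: [3.14, -0.0, 1.501]
contact_force: [0.6, -0.0, -0.7]
opening: 0.0265
grip_force: 0.0
```

>>> step_arm(commands=[[0,0,0,0,0,0,0],[0,0,0,0,0,0,0],[0,0,0,0,0,0,0],[0,0,0,0,0,0,0],[0,0,0,0,0,0,0]])

```text
time: 17.37
tool_pos: [0.6205, 0.0598, 0.1278]
tool_rot: [-3.141, -0.0, 1.501]
contact_force: [-1.7, -0.5, 1.9]
opening: 0.0114
grip_force: 25.0
```

>>> step_arm(commands=[[0,0,0,0.15,0,0,0],[0,-0.05,0,0.3,0,0,0],[0,-0.1,0,0.5,0,0,0],[0,-0.15,0,0.6,0,0,0],[0,-0.15,0,0.6,0,0,0]])

```text
time: 17.78
tool_pos: [0.6187, 0.0599, 0.1335]
tool_rot: [-3.14, -0.0, 1.501]
contact_force: [-1.2, 2.2, -4.7]
opening: 0.0109
grip_force: 25.0
```

Run:
```python
import numpy as np
from scipy.spatial.transform import Rotation as R
yaw=-.071; ax=np.array([-np.sin(yaw),np.cos(yaw),0])
g0=np.array([150,0,46.])  # bar from hinge, lid frame mm
Rz=R.from_euler('z',yaw)
t0=np.array([150,0,46-19.])
print('axis',ax)
for a in np.arange(0,.81,.1):
    r=R.from_euler('y',-a); d=Rz.apply(r.apply(t0)-t0)
    print(round(a,2),np.round(d/10,2),np.round(-a*ax,3))
```

```text
axis [0.07094036 0.99748056 0.        ]
0.0 [0. 0. 0.] [-0. -0. -0.]
0.1 [-0.34  0.02  1.48] [-0.007 -0.1   -0.   ]
0.2 [-0.83  0.06  2.93] [-0.014 -0.199 -0.   ]
0.3 [-1.46  0.1   4.31] [-0.021 -0.299 -0.   ]
0.4 [-2.23  0.16  5.63] [-0.028 -0.399 -0.   ]
0.5 [-3.12  0.22  6.86] [-0.035 -0.499 -0.   ]
0.6 [-4.13  0.29  8.  ] [-0.043 -0.598 -0.   ]
0.7 [-5.25  0.37  9.03] [-0.05  -0.698 -0.   ]
0.8 [-6.47  0.46  9.94] [-0.057 -0.798 -0.   ]
```

The lid rose 6 mm at under 5 N, so it is free. I'll lift along the arc, tilting the hand with the lid.

>>> step_arm(commands=[[0,-0.19,0.02,0.88,-0.007,-0.1,0],[0,-0.42,0.04,1.61,-0.011,-0.15,0],[0,-0.68,0.06,2.33,-0.014,-0.2,0],[0,-0.98,0.08,3.03,-0.018,-0.25,0],[0,-1.31,0.1,3.71,-0.021,-0.3,0]])

```text
time: 18.2
tool_pos: [0.6056, 0.0607, 0.1712]
tool_rot: [2.839, 0.0, 1.501]
contact_force: [0.1, 0.1, -4.6]
opening: 0.011
grip_force: 25.0
```

>>> step_arm(commands=[[0,-0.37,0.03,0.67,-0.004,-0.05,0],[0,-0.77,0.06,1.32,-0.007,-0.1,0],[0,-1.2,0.09,1.95,-0.011,-0.15,0],[0,-1.66,0.12,2.55,-0.014,-0.2,0],[0,-2.15,0.15,3.13,-0.018,-0.25,0]])

```text
time: 18.62
tool_pos: [0.5838, 0.0623, 0.2024]
tool_rot: [2.589, 0.0, 1.501]
contact_force: [0.4, -0.7, -4.7]
opening: 0.0109
grip_force: 25.0
```

>>> step_arm(commands=[[0,-0.52,0.04,0.56,-0.004,-0.05,0],[0,-1.07,0.08,1.09,-0.007,-0.1,0],[0,-1.64,0.12,1.59,-0.011,-0.15,0],[0,-2.24,0.16,2.06,-0.014,-0.2,0],[0,-2.61,0.19,2.33,-0.016,-0.23,0]])

```text
time: 19.03
tool_pos: [0.5432, 0.0662, 0.2312]
tool_rot: [2.447, 0.024, 1.48]
contact_force: [-22.2, -23.7, -54.6]
opening: 0.0114
grip_force: 24.9
```

>>> step_arm(commands=[[0,0,0,0,0,0,0],[0,0,0,0,0,0,0],[0,0,0,0,0,0,0],[0,0,0,0,0,0,0],[0,0,0,0,0,0,0]])

```text
time: 19.45
tool_pos: [0.5446, 0.0667, 0.2305]
tool_rot: [2.447, 0.023, 1.481]
contact_force: [-17.6, -17.2, -43.6]
opening: 0.0112
grip_force: 25.0
```

>>> step_arm(commands=[[0,0,0,0,0,0,0],[0,0,0,0,0,0,0],[0,0,0,0,0,0,0],[0,0,0,0,0,0,0],[0,0,0,0,0,0,0]])

```text
time: 19.87
tool_pos: [0.5446, 0.0667, 0.2305]
tool_rot: [2.447, 0.023, 1.481]
contact_force: [-17.2, -17.6, -43.7]
opening: 0.0111
grip_force: 25.0
```

Run:
```python
from h import *
from scipy.spatial.transform import Rotation as R
s=observe(); g=s['tool_pos']-.019*R.from_euler('xyz',s['tool_rot']).as_matrix()[:,2]
h=np.array([.621,.060])-np.array([.1532,.0394]); u=np.array([np.cos(.071),-np.sin(.071)])
r=(g[:2]-h)@u; z=g[2]-.1; print(g,np.hypot(r,z),np.hypot(.15,.046),'angle',np.arctan2(z,r)-np.arctan2(.046,.15),s['contact_force'],s['grip_force'],s['opening'],s['qvel'])
cv2.imwrite('pics/e1.png',np.hstack([read_camera('scene')[100:460,80:480,::-1],read_camera('top')[120:480,150:550,::-1]]))
```

```text
[0.53255558 0.06813026 0.24507608] 0.15746438535736484 0.1568948692596415 angle 0.873916387560606 [-17.19197315 -17.56646109 -43.70790995] 24.994935393333435 0.011123879092341138 [ 0.00052272 -0.00149169  0.00092149  0.00082508  0.00087483  0.0009013 ]
```

View pics/e1.png

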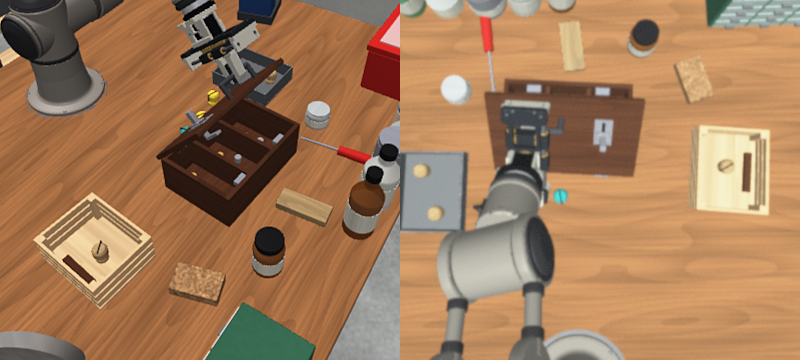

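The lid is open about 0.8 rad, but the hand carries a 44 N load, probably from a joint limit or a rubbing link. Checking the joints before easing back.

Run:
```python
from h import *
s=observe(); print(np.round(s['qpos'],3),np.round(s['joint_efforts'],1),s['torque'],s['time'])
```

```text
[ 0.041  0.113  2.052 -0.342  0.305  0.413] [  8.  -52.2 -52.6  -0.2 -15.8   0.2] [-1.55877563  6.77998678 -1.81598824] 19.9667
```

>>> step_arm(commands=[[0,0.1,0,-0.1,0,0.01,0],[0,0.3,-0.02,-0.25,0.002,0.03,0],[0,0.6,-0.04,-0.5,0.004,0.06,0],[0,0.8,-0.06,-0.65,0.005,0.07,0],[0,0.97,-0.07,-0.74,0.006,0.08,0]])

```text
time: 20.38
tool_pos: [0.5546, 0.0662, 0.2242]
tool_rot: [2.527, 0.023, 1.485]
contact_force: [-19.3, -23.2, -40.8]
opening: 0.0109
grip_force: 25.0
```

>>> step_arm(commands=[[0,0,0,0,0,0,0],[0,0,0,0,0,0,0]])

```text
time: 20.55
tool_pos: [0.5546, 0.0662, 0.2243]
tool_rot: [2.526, 0.023, 1.485]
contact_force: [-19.8, -21.7, -40.1]
opening: 0.0113
grip_force: 25.0
```

Run:
```python
from h import *
s=observe(); print(np.round(s['qpos'],3),np.round(s['joint_efforts'],1),s['torque'],s['tool_pos'],s['tool_rot'])
```

```text
[ 0.031  0.152  1.974 -0.215  0.414  0.279] [ 10.4 -53.1 -51.9   1.2 -15.    0.1] [-2.42777078  6.36140476 -2.07501603] [0.55461917 0.06618404 0.22426405] [2.52608672 0.02275008 1.48477009]
```

The load points along the bar-to-hinge line plus −y, so the commanded pose is slightly off the arc. I'll shift towards the hinge and −y.

>>> step_arm(commands=[[0,-0.05,-0.06,-0.09,0,0,0],[0,-0.08,-0.12,-0.18,0,0,0],[0,-0.08,-0.12,-0.18,0,0,0],[0,-0.08,-0.12,-0.18,0,0,0]])

```text
time: 20.88
tool_pos: [0.555, 0.0661, 0.2241]
tool_rot: [2.522, 0.021, 1.486]
contact_force: [-17.7, -15.1, -37.2]
opening: 0.0113
grip_force: 25.0
```

>>> step_arm(commands=[[0,-0.06,-0.06,-0.15,0,0,0],[0,-0.12,-0.12,-0.3,0,0,0],[0,-0.18,-0.18,-0.4,0,0,0],[0,-0.2,-0.2,-0.5,0,0,0],[0,-0.2,-0.2,-0.5,0,0,0]])

```text
time: 21.3
tool_pos: [0.5565, 0.0659, 0.2235]
tool_rot: [2.51, 0.018, 1.488]
contact_force: [-13.3, -6.0, -28.6]
opening: 0.0109
grip_force: 25.0
```

Run:
```python
from h import *
from scipy.spatial.transform import Rotation as R
s=observe(); M=R.from_euler('xyz',s['tool_rot']).as_matrix(); g=s['tool_pos']-.019*M[:,2]
h=np.array([.621,.060])-np.array([.1532,.0394]); u=np.array([np.cos(.071),-np.sin(.071)])
r=(g[:2]-h)@u; z=g[2]-.1; print(g,(g[:2]-h)@np.array([-u[1],u[0]]),np.hypot(r,z),'angle',np.arctan2(z,r)-np.arctan2(.046,.15),s['contact_force'],s['torque'],s['qpos']);print(M)
```

```text
[0.54532393 0.06705065 0.23881463] 0.05183319705618984 0.1573227398291079 angle 0.7832833405426372 [-13.30878772  -5.95151801 -28.55540786] [-0.44302227  4.63187784 -0.55171359] [ 0.02570777  0.15185726  1.98589363 -0.21027987  0.38402398  0.27298505]
[[ 0.08296139  0.80522597  0.58713588]
 [ 0.99639753 -0.05662477 -0.06313153]
 [-0.01758871  0.59025822 -0.80702284]]
```

>>> step_arm(commands=[[0,-0.06,-0.02,-0.15,0,0,0],[0,-0.12,-0.04,-0.3,0,0,0],[0,-0.18,-0.06,-0.45,0,0,0],[0,-0.25,-0.08,-0.6,0,0,0],[0,-0.25,-0.08,-0.6,0,0,0]])

```text
time: 21.72
tool_pos: [0.5582, 0.0657, 0.2226]
tool_rot: [2.497, 0.016, 1.489]
contact_force: [-8.0, -3.0, -17.7]
opening: 0.0111
grip_force: 25.0
```

>>> step_arm(commands=[[0,-0.06,-0.02,-0.15,0,0,0],[0,-0.12,-0.03,-0.3,0,0,0],[0,-0.18,-0.04,-0.4,0,0,0],[0,-0.18,-0.04,-0.4,0,0,0],[0,-0.18,-0.04,-0.4,0,0,0]])

```text
time: 22.13
tool_pos: [0.5592, 0.0656, 0.2222]
tool_rot: [2.488, 0.014, 1.489]
contact_force: [-5.5, -3.3, -11.7]
opening: 0.0112
grip_force: 25.0
```

>>> step_arm(commands=[[0,0,0,0,0,0,0],[0,0,0,0,0,0,0],[0,0,0,0,0,0,0],[0,0,0,0,0,0,0],[0,0,0,0,0,0,0]])

```text
time: 22.55
tool_pos: [0.5593, 0.0656, 0.2222]
tool_rot: [2.488, 0.014, 1.489]
contact_force: [-5.2, -1.5, -11.7]
opening: 0.0108
grip_force: 25.0
```

Run:
```python
from h import *
from scipy.spatial.transform import Rotation as R
s=observe(); M=R.from_euler('xyz',s['tool_rot']).as_matrix(); g=s['tool_pos']-.019*M[:,2]
h=np.array([.621,.060])-np.array([.1532,.0394]); u=np.array([np.cos(.071),-np.sin(.071)])
r=(g[:2]-h)@u; z=g[2]-.1; print(g,np.hypot(r,z),'angle',np.arctan2(z,r)-np.arctan2(.046,.15),s['contact_force'],s['grip_force'],s['qvel'])
```

```text
[0.54777211 0.06677515 0.23727788] 0.1571518171068953 angle 0.7648597526763972 [ -5.23318853  -1.54091609 -11.71553039] 24.9994495511055 [ 0.00133732 -0.00065823 -0.00039092  0.00030053  0.00179958  0.00079219]
```

Relaxed and steady: the lid is at about 0.76 rad, held with a 25 N grip, and the other objects were in their places in the last view. Handing in.

```bash
python3 -c "
from cell import *
print(hand_in())"
```

```text
the job is handed in; nothing more can be done
None
```

I handed the job in: the split knob is in the slatted crate, the tug showed the lid was caught, and I slid the catch fully back. The lid is held by its handle at about 0.76 rad (44°) with nothing else visibly moved; the hand-in returned no verdict.

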